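# Bring the sheet gauge round the bent guide rod to its stop

### The job

Slide the brass sheet-gauge ring (it has an orange tab to hold) along the bent steel guide rod and round both corners, feeling your way along it, until it meets the black stop, and press it home there with a steady push of about 8 N for about a second. Then let go and leave it hanging upright against the stop. Do not force it: never jam the ring on the rod or load rod or stop with more than 15 N, and leave the ink tin, bottle, ink knife and wooden block where they are.

Things in the scene. Friction and masses are not known exactly. Their poses are not given: they have to be found in the camera images.
- gauge: Sheet gauge, a loose captive brass ring on the rod (gauge mass about 140 g, varies): bore 13.4 mm, outside 27 mm, 10 mm long. Origin: centre of the bore; y axis = bore axis, pointing along the rod towards the stop; z up. It starts on the rod's first straight, hanging with its origin 1.7 mm under the rod's axis. A brass counterweight, 18 x 10 mm, reaches to z = -38 mm and keeps it upright.
- tab (a point): On the gauge, 40 mm above its origin, inside its upright orange tab: 24 mm along x, 10 mm thick along y, from z = 12 to 54 mm over the gauge's origin. Grip it from above across its 10 mm, fingers before and behind it along the rod; fingertips 17 mm or more above the gauge's origin clear ring, rod and stop. Axes as the gauge's.
- frame: Fixed green base plate, 170 x 340 x 14 mm, with the bent 10 mm steel rod, held by a post under each end, no higher than the rod. Origin: centre of its underside, on the table; z up. The rod's axis is level at z = 85 mm and runs straight in +y from (52, -150) mm (x, y), bends left 61.7 degrees towards -x, runs straight, bends right 61.7 degrees, and goes straight in +y past (-52, 150).
- stop: Fixed stop, a black collar of 26 mm diameter, 12 mm long, clamped on the rod's last straight (place varies). Origin: centre of its rigid rubber-clad face, on the rod's axis; y axis along the rod, pointing away from the oncoming gauge. Fully home, the gauge's origin is at y = -5 mm here.
- rod_start (a point): Point on the rod's axis over the first post, at (52, -150, 85) mm in the base plate's frame; axes as the base plate's. The slanting part's place along the rod differs each time and no reading gives it: its middle lies on the base plate's x = 0 line at y = -35 to +35 mm. The bends (straights meeting 28 mm in y before and after that middle, at x = 52 and -52) are rounded to a 30 mm axis radius.
- rod_end (a point): Point on the rod's axis over the last post, at (-52, 150, 85) mm in the base plate's frame; axes as the base plate's. The gauge travels from the rod_start side to this side. The whole rod is rigid and does not yield.
- ink_tin: Steel ink tin, 76 mm diameter, 60 mm high, standing beyond the base plate; leave alone. Origin: centre of its underside.
- wash_bottle: White wash bottle with blue cap, 48 mm diameter, 110 mm high, standing to the left; leave alone. Origin: centre of its underside.
- ink_knife: Ink knife (spatula) with orange handle, 190 mm long, lying beyond the base plate along its own x axis; leave alone. Origin: on its underside.
- furniture: Wooden spacing block, 50 x 90 x 23 mm, lying on the robot's side of the base plate; leave alone. Origin: centre of its underside.
There are look-alikes about, which are no part of the job. Leave any blue or pink look-alike of the gauge alone.

How it is judged (in metres and radians):
On the way, in this order (a step that is already met when the one before it is completed fails the run):
1. the gauge ring has been slid round both corners onto the rod's last straight (y of gauge in the frame of frame above 0.055 m and x of gauge in the frame of frame below -0.046 m), for 0.1 s.
2. the ring is pressed steadily against the stop with 4 to 13 N (contact force between gauge and stop between 4 and 13 N), for 0.6 s.
At the end, for the whole second after the job is handed in: The gauge ring hangs released, at rest and upright (within 0.35 rad) on the rod's last straight, its face no more than 3.5 mm from the stop's face (origin 5 to 8.5 mm before it) (y of gauge in the frame of stop between -0.0085 and 0 m and distance between gauge and stop below 0.013 m and angle between gauge's own z axis and vertical below 0.35 rad and linear speed of gauge below 0.01 m/s); the robot touches nothing.
It fails at once if the ring is forced against the rod with more than 15 N (all contacts of ring and rod added up: a ring forced askew squeezes the rod hard on both sides) (contact force between gauge and frame above 15 N).
It fails at once if the ring is rammed against the stop with more than 15 N (contact force between gauge and stop above 15 N).
It fails at once if the ink tin, wash bottle, ink knife or wooden block is moved by more than 25 mm (distance of any of ink_tin, wash_bottle, ink_knife, furniture from where it was at the start of the episode above 0.025 m).
It also fails if it takes over 72 s, if anything falls off the work surface, if the arm or the gripper's body presses on something with over 40 N, if the wrist force passes 120 N, or if a joint passes its speed limit or range.

### The arm

A 6-joint arm with a two-finger parallel gripper is mounted at the origin on the work surface. World frame = base frame: x ahead of the robot, y to its left, z up, the work surface at z = 0. Lengths are in m, angles in degrees, forces in N, time in s.
With the tool pointing down it reaches from about 0.375 to 0.9 m from the base axis. Payload 3.1 kg.
Tool frame: the origin (TCP) lies at the very end of the fingers, on their centre line; the grasp point (between the pads) lies 19 mm behind it; z points along the fingers, y is the direction in which the jaws open and shut (so a half turn about z gives the same grasp; the last joint's range is limited). The gripper opens to 87 mm and grips with 3 to 60 N. Pads are 19 mm wide; open, the fingers measure 117 mm over their backs; the gripper's body (75 mm by 190 mm) begins 51 mm behind the grasp point.
Start: joints at [66.606, 30.224, 82.088, -0, 67.689, -10.227], TCP at [0.142, 0.609, 0.223] pointing down, gripper open.
Joint ranges: [-176.69, 176.69], [-43.24, 126.21], [12.49, 139.97], [-82, 262], [0, 151.66], [-163.58, 163.58]. Speed limits (degrees/s): [159.86, 159.86, 180, 180, 180, 180].

### API

Orientations are given as a 3x3 rotation matrix whose columns are the frame's x, y, z axes.
In Python, from rig import read_state, capture, hand_in gives the robot as it stands. The module is installed in compiled form; this text tells all that it offers.
- The arm moves only by the tool send_rows, never from a script. Its argument "moves" is one flat list of numbers, 7 for each row, row after row: the turn, a rotation vector about the world's x, y, z in degrees, then the shift along the world's x, y, z in cm, then the gripper's target within -1 to 1 (fully open at 1, half-way at 0, shut at -1). In form: [rx, ry, rz, tx, ty, tz, hand, rx, ry, rz, tx, ty, tz, hand, ...]. A call has 1 to 20 rows; each row shifts and turns the commanded pose from where the row before left it; what a row does not reach is not made up. A row lasts 1/10 s, in which the tool goes at most 50 mm and 8.59 degrees, less where a joint would pass 70% of its speed; a pose out of reach is approached as far as the arm can. A call with a gripper value outside its range is refused whole. The fingers move at their own pace and stop on an object; the grip force is fixed at half the most. Time passes only in rows, so rows that do not move let the fingers close. It gives the time, the measured TCP pose, the force and the opening at its end, in the units of the state.
- read_state(): the state, without advancing time (a new reading comes with each control period).
- capture(name): name is "side" or "top" or "wrist"; returns a dict with "pixels" (480x640x3 uint8, red, green, blue), "vertical_fov" (degrees; the focal length in pixels is half the picture's height over the tangent of half this angle, whatever the lens; pixels are square), "cx", "cy" (the principal point, pixels), "rvec" (rotation vector, rad) and "tvec" (3), from world to camera coordinates, as OpenCV has them. Camera axes: x right, y down, z forward; pixel columns grow to the right and rows downward; lengths in m; the calibration is good to about 2 mm. The wrist camera is an equidistant fisheye: a pixel r from the principal point sees the ray r / f radians off the axis. A picture is of the moment at which its call begins. There is no depth.
- hand_in(): hands the job in, once; it reports no verdict.
The state is a dict: "time_s": time; "joint_positions": joint angles; "qvel": joint speeds; "tau": joint torques, N m; "position": TCP position; "tcp_rot": TCP orientation; "force": force on the tool from outside, world axes, zero at the start; "moment": the same for the moment, N m; "opening": opening from 0.0 (shut) to 1.0 (fully open).
Only numpy, scipy, OpenCV 4.12 (cv2) and the standard library are available. Lean on these libraries where they do the work, as an engineer would, in place of code of your own. Each camera call takes 0.05 s, during which the arm holds its last target.

## Working session

There is one attempt and no reset: what is moved stays moved. The work goes in short steps, Python scripts to look and compute and a tool call to move; the robot and the scene stay as the last step left them, time stands still between calls to the robot, and variables do not carry over. Pictures are saved under pics/ and viewed, and the job is handed in when it is done.

Besides the shell and the picture viewer there is one more tool, called after "Emit:" by a JSON object that holds its "op" and its "data". send_rows: Moves the arm, as the interface text tells. Its arguments: {"type":"object","properties":{"moves":{"type":"array","items":{"type":"number"}}},"required":["moves"]}

```bash
mkdir -p pics; cat > h.py <<'E'
import numpy as np, cv2
from rig import read_state, capture, hand_in
def save(c,n): cv2.imwrite(f'pics/{n}.png', c['pixels'][:,:,::-1])
def rays(c,uv,fish=False):
    uv=np.atleast_2d(np.array(uv,float)); f=240/np.tan(np.radians(c['vertical_fov'])/2)
    R=cv2.Rodrigues(np.array(c['rvec'],float))[0]; t=np.array(c['tvec'],float).ravel()
    d=(uv-[c['cx'],c['cy']])/f
    if fish:
        r=np.linalg.norm(d,axis=1,keepdims=True); d3=np.hstack([d/np.maximum(r,1e-9)*np.sin(r),np.cos(r)])
    else: d3=np.hstack([d,np.ones((len(d),1))])
    return -R.T@t, d3@R
def plane(c,uv,z,fish=False):
    o,d=rays(c,uv,fish); return o+d*((z-o[2])/d[:,2])[:,None]
def proj(c,P):
    P=np.atleast_2d(np.array(P,float)); f=240/np.tan(np.radians(c['vertical_fov'])/2)
    R=cv2.Rodrigues(np.array(c['rvec'],float))[0]; t=np.array(c['tvec'],float).ravel()
    q=P@R.T+t; return q[:,:2]/q[:,2:]*f+[c['cx'],c['cy']]
E
python3 - <<'E'
from h import *
import pickle
for n in ('side','top','wrist'):
    c=capture(n); save(c,n+'0'); pickle.dump(c,open(n+'0.pkl','wb')); o,d=rays(c,[[c['cx'],c['cy']]]); print(n,c['vertical_fov'],o,d)
s=read_state(); print(s['time_s'],s['position'],s['tcp_rot'],s['force'],s['opening'])
E
```

```text
side 53.08151458142422 [ 0.17211219 -0.49819468  0.4936285 ] [[ 0.55355778  0.66400144 -0.50266875]]
top 57.73730277531239 [0.48239922 0.0213127  0.79378552] [[ 0.15531155 -0.01139518 -0.98779981]]
wrist 65.70646984690485 [0.07238223 0.62472915 0.38305294] [[ 0.25451001 -0.06154971 -0.96510947]]
0.15 [0.14209352 0.60805619 0.2217955 ] [[-9.73717753e-01  2.27757081e-01 -6.70690241e-04]
 [ 2.27757868e-01  9.73716583e-01 -1.53911349e-03]
 [ 3.02518214e-04 -1.65141711e-03 -9.99998591e-01]] [ 0.72470026 -0.21249752  0.11340439] 1.0012534385197733
```

View pics/side0.png

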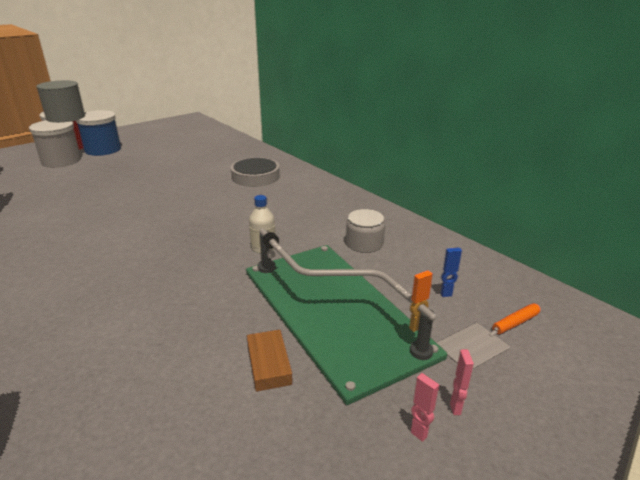

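View pics/top0.png

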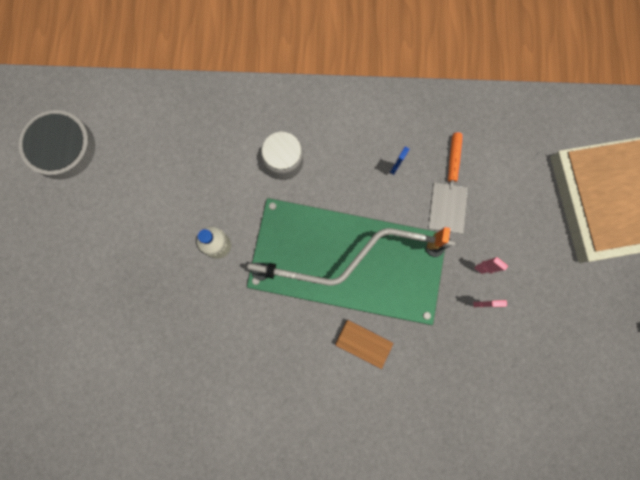

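The gauge is the orange tab with the brass ring at side (421,290) and top (441,238). The other candidates are:
- pink look-alikes: side (424,405) and (462,382), top (492,265) and (492,303)
- blue look-alike: side (451,272), top (400,160)
- orange knife handle: side (517,319), top (455,157)

The bend shows at top (380,235) to (335,282), and the stop at (268,270). Next I'll do a close crop and take measurements.

```bash
python3 - <<'E'
from h import *
import pickle
s=pickle.load(open('side0.pkl','rb'));t=pickle.load(open('top0.pkl','rb'))
a=cv2.resize(s['pixels'][240:370,380:480],None,fx=4,fy=4,interpolation=2)
b=cv2.resize(t['pixels'][190:300,240:460],None,fx=3.6,fy=3.6,interpolation=2)
cv2.imwrite('pics/cs.png',a[:,:,::-1]);cv2.imwrite('pics/ct.png',b[:,:,::-1])
hsv=cv2.cvtColor(t['pixels'],cv2.COLOR_RGB2HSV)
g=cv2.inRange(hsv,(60,90,30),(90,255,255)); g[:,:240]=0
g=cv2.morphologyEx(g,cv2.MORPH_CLOSE,np.ones((15,15)))
cn=max(cv2.findContours(g,0,2)[0],key=cv2.contourArea)
r=cv2.minAreaRect(cn); box=cv2.boxPoints(r); P=plane(t,box,0.014); print(r); print(P)
print(np.linalg.norm(P-np.roll(P,1,0),axis=1),P.mean(0))
# screws
for (u,v) in [(272,206),(255,281),(427,316)]: print(plane(t,[[u,v]],.015))
for n,c in (('s',s),('t',t)):
    h=cv2.cvtColor(c['pixels'],cv2.COLOR_RGB2HSV)
    m=cv2.inRange(h,(3,170,120),(14,255,255))
    for k in cv2.findContours(m,0,2)[0]:
        if cv2.contourArea(k)>15: print(n,cv2.contourArea(k),cv2.minAreaRect(k), cv2.boxPoints(cv2.minAreaRect(k)).round(1).tolist())
E
```

```text
((348.0192565917969, 260.90386962890625), (187.87925720214844, 90.40953826904297), 11.309932708740234)
[[ 0.52593244  0.13488269  0.014     ]
 [ 0.68938111  0.11054025  0.014     ]
 [ 0.63009817 -0.22866912  0.014     ]
 [ 0.46959048 -0.19369157  0.014     ]]
[0.33336985 0.16525139 0.34435079 0.16427461] [ 0.57875055 -0.04423444  0.014     ]
[[0.67470969 0.09654143 0.015     ]]
[[0.53657377 0.12109443 0.015     ]]
[[ 0.48277934 -0.18602188  0.015     ]]
s 1076.0 ((268.54180908203125, 354.8255920410156), (44.939632415771484, 35.4345703125), 79.50852966308594) [[247.0, 336.0], [281.8999938964844, 329.5], [290.1000061035156, 373.70001220703125], [255.1999969482422, 380.1000061035156]]
s 509.5 ((516.7540893554688, 317.92437744140625), (12.528993606567383, 49.54411315917969), 62.10273361206055) [[491.8999938964844, 324.0], [535.7000122070312, 300.79998779296875], [541.5999755859375, 311.8999938964844], [497.79998779296875, 335.1000061035156]]
s 428.5 ((421.5854797363281, 287.0111083984375), (16.16739845275879, 33.412620544433594), 7.4314093589782715) [[411.3999938964844, 302.5], [415.70001220703125, 269.3999938964844], [431.79998779296875, 271.5], [427.3999938964844, 304.6000061035156]]
t 69.5 ((444.25677490234375, 235.95947265625), (6.082762718200684, 14.631509780883789), 9.462322235107422) [[440.1000061035156, 242.6999969482422], [442.5, 228.1999969482422], [448.5, 229.1999969482422], [446.1000061035156, 243.6999969482422]]
t 345.5 ((454.5975341796875, 156.1219482421875), (8.944953918457031, 46.71253967285156), 6.340191841125488) [[447.6000061035156, 178.8000030517578], [452.70001220703125, 132.39999389648438], [461.6000061035156, 133.39999389648438], [456.5, 179.8000030517578]]
```

View pics/cs.png

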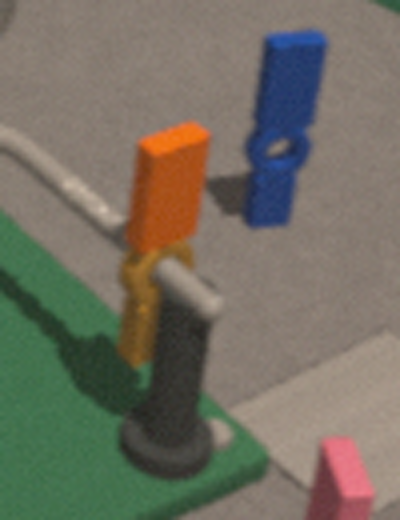

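View pics/ct.png

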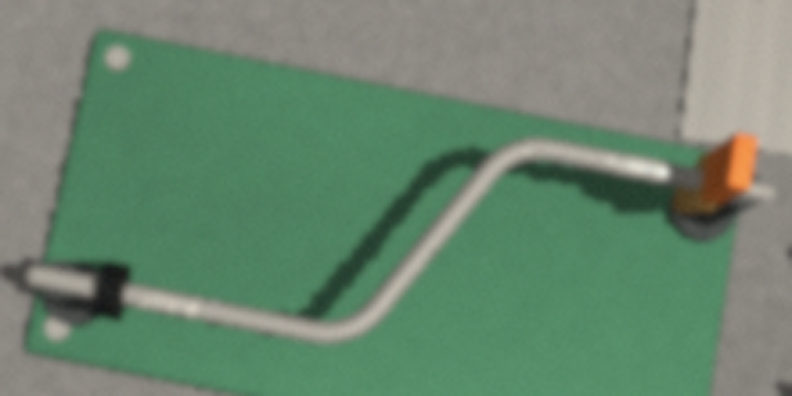

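The crop confirms the choice: an orange tab on a brass ring threaded on the rod at the start post. Next I'll fit the rod's centreline and the stop.

```bash
python3 - <<'E'
from h import *
import pickle
s=pickle.load(open('side0.pkl','rb'));t=pickle.load(open('top0.pkl','rb'))
C=np.array([.57875,-.0445]); yaw=np.radians(-9.93); R=np.array([[np.cos(yaw),-np.sin(yaw)],[np.sin(yaw),np.cos(yaw)]])
loc=lambda P:(P[:,:2]-C)@R*1000
W=lambda p:C+np.array(p)@R.T/1000
# rod pixels top
for n,c in (('t',t),('s',s)):
    h=cv2.cvtColor(c['pixels'],cv2.COLOR_RGB2HSV)
    m=cv2.inRange(h,(0,0,95),(180,70,255))
    yy,xx=np.nonzero(m); L=loc(plane(c,np.c_[xx,yy].astype(float),.085))
    # per-slice centroid; first straight, last straight along y; slope along x
    k=(abs(L[:,0])<64)&(abs(L[:,1])<170); L=L[k]
    for y0 in range(-160,170,10):
        q=L[(abs(L[:,1]-y0)<5)]
        for sx in (52,-52):
            w=q[abs(q[:,0]-sx)<12]
            if len(w)>8: print(n,'y',y0,'x~',sx,w[:,0].mean().round(2),len(w))
    for x0 in range(-30,31,10):
        w=L[(abs(L[:,0]-x0)<4)]
        w=w[abs(w[:,1]-np.median(w[:,1]))<14] if len(w) else w
        if len(w)>5: print(n,'x',x0,'y',w[:,1].mean().round(2),len(w))
    # black stop
    h2=cv2.inRange(h,(0,0,0),(180,255,40)); yy,xx=np.nonzero(h2); L=loc(plane(c,np.c_[xx,yy].astype(float),.085))
    for y0 in range(90,160,4):
        w=L[(abs(L[:,1]-y0)<2)&(abs(L[:,0]+52)<20)]; print(n,'blk',y0,len(w), w[:,0].min().round(1) if len(w) else '', w[:,0].max().round(1) if len(w) else '')
E
```

```text
t y -160 x~ 52 51.89 86
t y -160 x~ -52 -51.96 93
t y -150 x~ 52 48.67 25
t y -150 x~ -52 -51.93 64
t y -120 x~ 52 55.48 12
t y -110 x~ 52 53.13 43
t y -100 x~ 52 53.16 43
t y -90 x~ 52 53.16 44
t y -80 x~ 52 53.1 42
t y -70 x~ 52 53.18 43
t y -60 x~ 52 52.53 46
t y -50 x~ 52 50.94 44
t y -40 x~ 52 46.92 46
t y -30 x~ 52 43.22 13
t y 10 x~ -52 -45.01 36
t y 20 x~ -52 -48.05 51
t y 30 x~ -52 -50.97 46
t y 40 x~ -52 -51.16 46
t y 50 x~ -52 -51.28 47
t y 60 x~ -52 -51.36 45
t y 70 x~ -52 -51.51 49
t y 80 x~ -52 -51.27 47
t y 90 x~ -52 -51.34 47
t y 100 x~ -52 -51.53 48
t y 110 x~ -52 -51.32 49
t y 120 x~ -52 -51.19 20
t y 140 x~ 52 55.3 25
t y 140 x~ -52 -51.34 40
t y 150 x~ 52 55.17 33
t y 150 x~ -52 -50.83 46
t y 160 x~ 52 52.27 62
t y 160 x~ -52 -50.85 66
t x -30 y 2.87 40
t x -20 y -2.64 39
t x -10 y -7.82 40
t x 0 y -13.35 42
t x 10 y -19.05 40
t x 20 y -24.33 41
t x 30 y -30.02 38
t blk 90 0  
t blk 94 0  
t blk 98 0  
t blk 102 0  
t blk 106 0  
t blk 110 0  
t blk 114 0  
t blk 118 0  
t blk 122 16 -60.3 -41.7
t blk 126 34 -61.2 -40.7
t blk 130 24 -61.9 -41.4
t blk 134 6 -62.2 -
[... 965 characters left out ...]
y 110 x~ -52 -49.2 33
s y 120 x~ 52 52.98 38
s y 120 x~ -52 -50.71 21
s y 130 x~ 52 51.17 37
s y 140 x~ 52 52.14 36
s y 150 x~ 52 52.28 34
s y 150 x~ -52 -52.88 22
s y 160 x~ 52 52.03 34
s y 160 x~ -52 -52.51 42
s x -30 y 104.11 38
s x -20 y 100.02 38
s x -10 y 103.34 38
s x 0 y 101.89 42
s x 10 y 91.32 43
s x 20 y 48.4 20
s x 30 y -21.75 55
s blk 90 0  
s blk 94 0  
s blk 98 0  
s blk 102 3 -69.9 -61.5
s blk 106 2 -67.2 -64.4
s blk 110 2 -67.4 -63.2
s blk 114 1 -63.4 -63.4
s blk 118 2 -66.4 -65.0
s blk 122 3 -62.2 -59.4
s blk 126 6 -60.9 -40.7
s blk 130 5 -59.7 -40.8
s blk 134 6 -61.3 -45.3
s blk 138 3 -58.5 -48.2
s blk 142 2 -52.8 -49.8
s blk 146 0  
s blk 150 0  
s blk 154 0  
s blk 158 0
```

```bash
python3 - <<'E'
from h import *
import pickle
s=pickle.load(open('side0.pkl','rb'));t=pickle.load(open('top0.pkl','rb'))
C=np.array([.57875,-.0445]); yaw=np.radians(-9.93); R=np.array([[np.cos(yaw),-np.sin(yaw)],[np.sin(yaw),np.cos(yaw)]])
loc=lambda P:(P[:,:2]-C)@R*1000
print(loc(plane(s,[[423,273]],.1373)), loc(plane(t,[[446,234]],.1373)),plane(t,[[446,234]],.1373))
a=cv2.resize(s['pixels'][262:312,400:445],None,fx=12,fy=12,interpolation=0);cv2.imwrite('pics/c2.png',a[:,:,::-1])
a=cv2.resize(t['pixels'][215:260,420:465],None,fx=12,fy=12,interpolation=0);cv2.imwrite('pics/c3.png',a[:,:,::-1])
E
```

```text
[[  52.30579419 -131.83576318]] [[  53.13526766 -132.86240972]] [[ 0.60817782 -0.18453493  0.1373    ]]
```

View pics/c2.png

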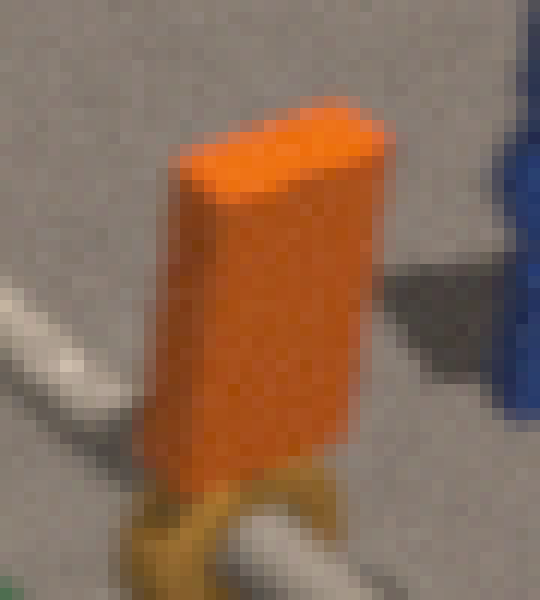

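View pics/c3.png

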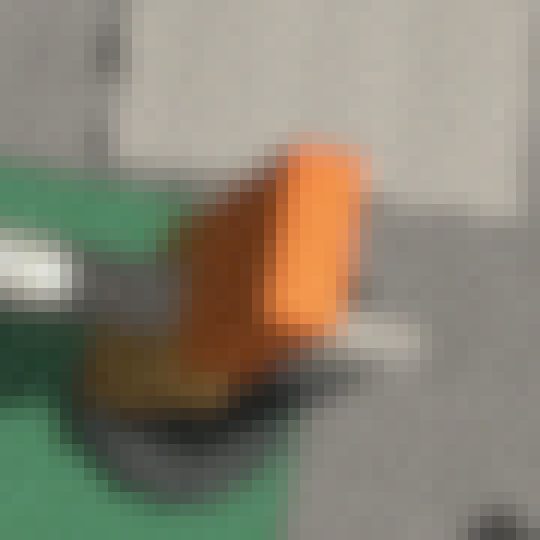

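Emit:
{"op": "send_rows", "data": {"moves": [0,0,0.16,2.33,-3.96,0,1,0,0,0.16,2.33,-3.96,0,1,0,0,0.16,2.33,-3.96,0,1,0,0,0.16,2.33,-3.96,0,1,0,0,0.16,2.33,-3.96,0,1,0,0,0.16,2.33,-3.96,0,1,0,0,0.16,2.33,-3.96,0,1,0,0,0.16,2.33,-3.96,0,1,0,0,0.16,2.33,-3.96,0,1,0,0,0.16,2.33,-3.96,0,1,0,0,0.16,2.33,-3.96,0,1,0,0,0.16,2.33,-3.96,0,1,0,0,0.16,2.33,-3.96,0,1,0,0,0.16,2.33,-3.96,0,1,0,0,0.16,2.33,-3.96,0,1,0,0,0.16,2.33,-3.96,0,1,0,0,0.16,2.33,-3.96,0,1,0,0,0.16,2.33,-3.96,0,1,0,0,0.16,2.33,-3.96,0,1,0,0,0.16,2.33,-3.96,0,1]}}

```text
time_s: 2.15
position: [0.6088, -0.1851, 0.2222]
tcp_rot: [[-0.985, 0.173, -0.001], [0.173, 0.985, 0.0], [0.001, 0.0, -1.0]]
force: [-0.4, 0.0, -0.0]
opening: 1.001
```

Emit:
{"op": "send_rows", "data": {"moves": [0,0,0,0,0,0,1,0,0,0,0,0,0,1,0,0,0,0,0,0,1]}}

```text
time_s: 2.45
position: [0.6073, -0.1823, 0.2219]
tcp_rot: [[-0.985, 0.173, -0.002], [0.173, 0.985, 0.001], [0.002, 0.001, -1.0]]
force: [0.1, -0.2, 0.9]
opening: 1.001
```

```bash
python3 - <<'E'
from h import *
c=capture('wrist'); save(c,'w1')
import pickle; pickle.dump(c,open('w1.pkl','wb'))
s=read_state(); print(s['time_s'],s['position'],s['tcp_rot'],s['force'],s['moment'],s['joint_positions'])
E
```

```text
2.5 [ 0.60735029 -0.18198421  0.2222189 ] [[-9.85078427e-01  1.72098503e-01 -1.61180752e-03]
 [ 1.72096918e-01  9.85079434e-01  1.07643962e-03]
 [ 1.77301208e-03  7.82990345e-04 -9.99998122e-01]] [-0.03813339 -0.30615142 -0.11386174] [-0.03283787  0.02323299 -0.02818114] [-2.67695011e+01  3.09980600e+01  8.06486202e+01  1.44819397e-02
  6.84635515e+01 -1.06865014e+02]
```

View pics/w1.png

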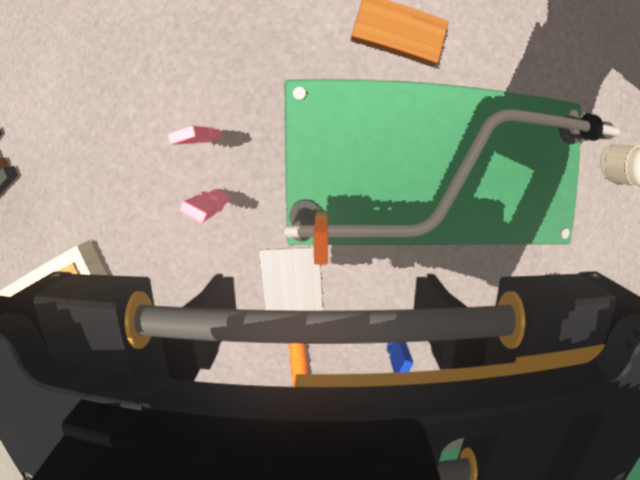

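The wrist view shows the tab at (321,238), the rod along row 231 bending at (430,225) and (495,120), and the stop at (597,128). I'll check these rays against the top-camera map.

```bash
python3 - <<'E'
from h import *
import pickle
c=pickle.load(open('w1.pkl','rb'))
C=np.array([.57875,-.0445]); yaw=np.radians(-9.93); R=np.array([[np.cos(yaw),-np.sin(yaw)],[np.sin(yaw),np.cos(yaw)]])
loc=lambda P:(P[:,:2]-C)@R*1000
print('plate cr',loc(plane(c,[[299,93],[565,233]],.0145,True)).round(1))
h=cv2.cvtColor(c['pixels'],cv2.COLOR_RGB2HSV)
m=cv2.inRange(h,(0,0,60),(180,75,200))|cv2.inRange(h,(0,0,60),(25,110,200))
yy,xx=np.nonzero(m); L=loc(plane(c,np.c_[xx,yy].astype(float),.085,True))
for y0 in list(range(-110,-60,10))+list(range(30,120,10)):
    sx=52 if y0<0 else -52
    w=L[(abs(L[:,1]-y0)<5)&(abs(L[:,0]-sx)<9)]; print(y0,w[:,0].mean().round(2),w[:,0].min().round(1),w[:,0].max().round(1))
for x0 in range(-30,31,10):
    w=L[(abs(L[:,0]-x0)<3)&(abs(L[:,1]+14+x0*.539)<14)]; print('x',x0,w[:,1].mean().round(2))
om=cv2.inRange(h,(3,170,90),(16,255,255)); om[:200]=0; om[270:]=0
k=max(cv2.findContours(om,0,2)[0],key=cv2.contourArea); print(cv2.boxPoints(cv2.minAreaRect(k)))
a=cv2.resize(c['pixels'][190:280,280:370],None,fx=6,fy=6,interpolation=0);b=cv2.resize(c['pixels'][85:175,540:630],None,fx=6,fy=6,interpolation=0);cv2.imwrite('pics/c4.png',np.hstack([a,b])[:,:580*2,::-1][:, :1080])
E
python3 -c "
import cv2;a=cv2.imread('pics/c4.png');cv2.imwrite('pics/c4.png',cv2.resize(a,(800,400)))"
```

```text
plate cr [[ -69.1 -155.4]
 [  71.1  156.8]]
-110 53.46 47.1 60.7
-100 53.0 47.0 59.0
-90 52.78 47.0 59.0
-80 52.48 47.0 59.0
-70 52.68 46.9 59.0
30 -50.71 -56.5 -45.0
40 -51.22 -56.9 -45.4
50 -51.35 -57.1 -45.6
60 -51.2 -57.0 -45.5
70 -51.3 -57.0 -45.6
80 -51.24 -57.1 -44.9
90 -51.69 -60.4 -45.4
100 -52.05 -61.0 -43.1
110 -52.04 -60.8 -43.1
x -30 2.34
x -20 -2.94
x -10 -8.33
x 0 -13.65
x 10 -19.02
x 20 -24.33
x 30 -29.83
[[313.99997 220.     ]
 [325.99997 220.     ]
 [325.99997 263.     ]
 [313.99997 263.     ]]
```

View pics/c4.png

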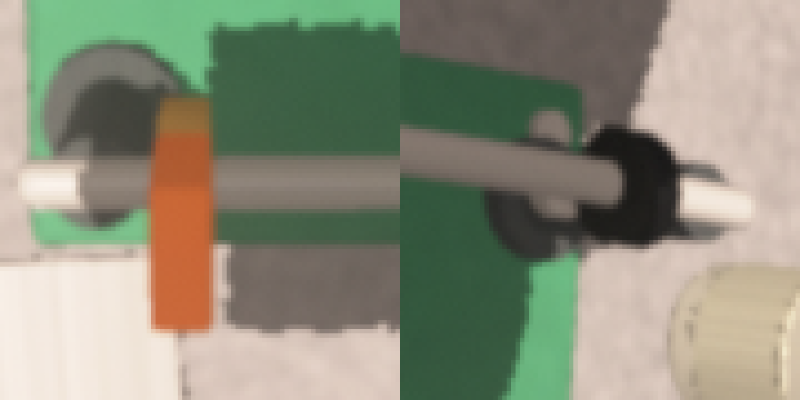

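```bash
cat >> h.py <<'E'
C=np.array([.57875,-.0445]); yaw=np.radians(-9.93); R2=np.array([[np.cos(yaw),-np.sin(yaw)],[np.sin(yaw),np.cos(yaw)]])
loc=lambda P:(np.atleast_2d(P)[:,:2]-C)@R2*1000
W=lambda p:C+np.atleast_2d(p)@R2.T/1000
# raw-frame rod map: arc path
YM=-14.0; XO=0.9; A=np.radians(61.7); RB=30.; T=RB*np.tan(A/2)
def rod(s):
    """s mm from raw y=-150 -> (x,y,heading deg ccw from +y)"""
    L1=150+YM-28-T; L=np.hypot(104,56)-2*T; La=RB*A
    x,y=52+XO,-150.
    if s<L1: return x,y+s,0
    y+=L1; s-=L1
    if s<La: a=s/RB; return x-RB*(1-np.cos(a)),y+RB*np.sin(a),np.degrees(a)
    x-=RB*(1-np.cos(A));y+=RB*np.sin(A); s-=La
    if s<L: return x-s*np.sin(A),y+s*np.cos(A),np.degrees(A)
    x-=L*np.sin(A);y+=L*np.cos(A);s-=L
    if s<La:
        b=s/RB; a=A-b
        return x-RB*(np.cos(a)-np.cos(A)),y+RB*(np.sin(A)-np.sin(a)),np.degrees(a)
    x-=RB*(1-np.cos(A));y+=RB*np.sin(A);s-=La
    return x,y+s,0
E
python3 - <<'E'
from h import *
import pickle
c=pickle.load(open('w1.pkl','rb'))
print(loc(plane(c,[[319.7,248],[320,235]],.1373,True)),W([52.9,-132.5]))
for v in range(222,262,6): print(v,c['pixels'][v,319])
print('stop near edge z98',loc(plane(c,[[582,128],[588,113]],.085,True)),loc(plane(c,[[588,113]],.098,True)))
for s in (0,80,120,150,180,230): print(rod(s))
print(loc(read_state()['position']))
E
```

```text
[[  52.36533948 -133.91585099]
 [  43.11101837 -133.67758106]] [[ 0.60800857 -0.18413737]]
222 [173  90  48]
228 [176  91  49]
234 [201 103  54]
240 [202 104  55]
246 [202 102  56]
252 [201 104  57]
258 [202 104  58]
stop near edge z98 [[-48.51703598 112.13086376]
 [-64.11173411 119.70612458]] [[-62.16847849 108.79452524]]
(52.9, -150.0, 0)
(52.9, -70.0, 0)
(np.float64(39.177092808213175), np.float64(-34.718768482201554), np.float64(57.1412545052045))
(np.float64(12.809984219014872), np.float64(-20.413750556413262), np.float64(61.7))
(np.float64(-13.604336386259988), np.float64(-6.191104284999778), np.float64(61.7))
(np.float64(-50.293909390901774), np.float64(25.006946103321138), np.float64(13.318214309232232))
[[  51.88028676 -130.4926105 ]]
```

Emit:
{"op": "send_rows", "data": {"moves": [0,0,0,0.0,-0.2,-2,1,0,0,0,0,0,-2,1,0,0,0,0,0,-2,1,0,0,0,0,0,-2,1,0,0,0,0,0,-2,1,0,0,0,0,0,-1.4,1,0,0,0,0,0,0,1,0,0,0,0,0,0,1]}}

```text
time_s: 3.3
position: [0.6085, -0.1849, 0.109]
tcp_rot: [[-0.985, 0.172, 0.0], [0.172, 0.985, -0.0], [-0.0, -0.0, -1.0]]
force: [-0.4, -1.3, 0.4]
opening: 0.997
```

```bash
python3 - <<'E'
from h import *
c=capture('wrist'); save(c,'w2')
for i in range(3):
    s=read_state(); print(s['time_s'],s['position'],loc(s['position']),s['force'],s['moment']); capture('top')
c=capture('side'); save(c,'s2')
E
```

```text
3.35 [ 0.60892404 -0.18533027  0.10953729] [[  54.00747046 -133.51715308]] [ 0.14733153 -0.06725504  0.14858574] [ 0.02881194  0.01050288 -0.03963122]
3.4 [ 0.60913796 -0.18556433  0.10982401] [[  54.2585494  -133.71082498]] [-0.31155754 -0.00899453  0.13622716] [0.03667927 0.03487086 0.00059563]
3.45 [ 0.60914056 -0.18567706  0.10985551] [[  54.28054164 -133.82141829]] [ 0.0311543  -0.26314111  0.0782247 ] [ 0.04477529 -0.00891624  0.05769235]
```

View pics/w2.png

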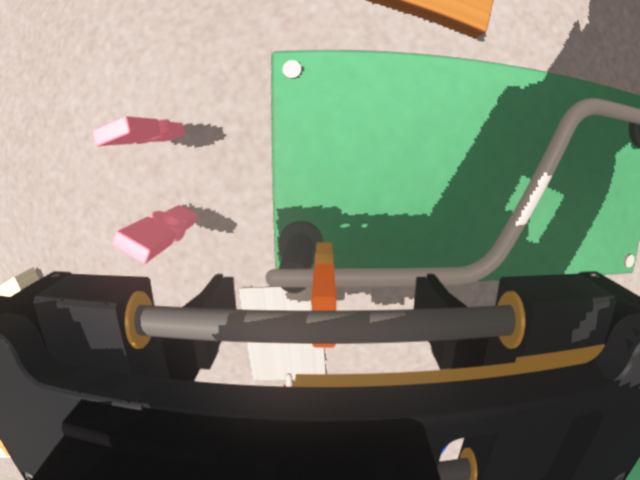

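View pics/s2.png

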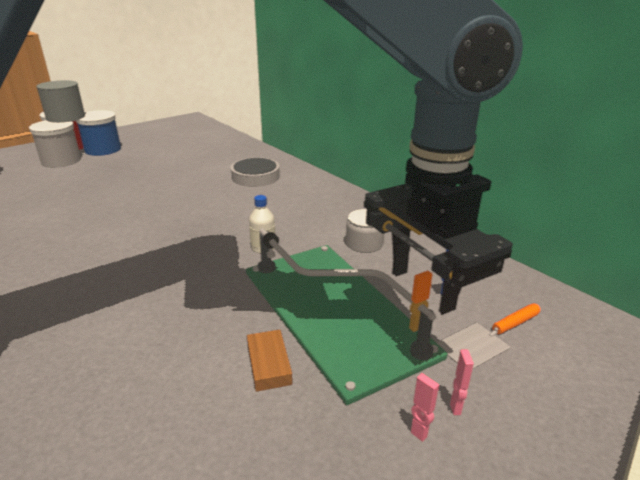

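Emit:
{"op": "send_rows", "data": {"moves": [0,0,0,-0.1,0.1,-0.6,1,0,0,0,0,0,0,1,0,0,0,0,0,0,1,0,0,0,0,0,0,1,0,0,0,0,0,0,1]}}

```text
time_s: 4.05
position: [0.6074, -0.1845, 0.1025]
tcp_rot: [[-0.985, 0.173, 0.0], [0.173, 0.985, -0.0], [-0.0, -0.0, -1.0]]
force: [-0.9, -0.7, -0.4]
opening: 0.998
```

Emit:
{"op": "send_rows", "data": {"moves": [0,0,0,0,0,0,1,0,0,0,0,0,0,1]}}

```text
time_s: 4.25
position: [0.6074, -0.1845, 0.1026]
tcp_rot: [[-0.985, 0.173, 0.0], [0.173, 0.985, -0.0], [-0.0, -0.0, -1.0]]
force: [0.2, 0.8, -0.6]
opening: 0.997
```

Emit:
{"op": "send_rows", "data": {"moves": [0,0,0,0,0,0,1,0,0,0,0,0,0,1]}}

```text
time_s: 4.45
position: [0.6073, -0.1844, 0.1026]
tcp_rot: [[-0.985, 0.173, -0.0], [0.173, 0.985, -0.0], [0.0, -0.0, -1.0]]
force: [0.0, 0.7, -0.9]
opening: 1.0
```

Emit:
{"op": "send_rows", "data": {"moves": [0,0,0,0,0,0,0,0,0,0,0,0,0,0,0,0,0,0,0,0,-0.5,0,0,0,0,0,0,-0.5,0,0,0,0,0,0,-0.7,0,0,0,0,0,0,-0.8,0,0,0,0,0,0,-1,0,0,0,0,0,0,-1,0,0,0,0,0,0,-1,0,0,0,0,0,0,-1,0,0,0,0,0,0,-1]}}

```text
time_s: 5.55
position: [0.6074, -0.1846, 0.1026]
tcp_rot: [[-0.985, 0.173, 0.0], [0.173, 0.985, -0.0], [-0.0, -0.0, -1.0]]
force: [-1.4, 0.1, -0.1]
opening: 0.109
```

```bash
python3 - <<'E'
from h import *
c=capture('wrist'); save(c,'w3')
c=capture('side'); save(c,'s3')
s=read_state(); print(s['time_s'],s['position'],loc(s['position']),s['force'],s['moment'],s['opening'])
cv2.imwrite('pics/s3c.png',cv2.resize(c['pixels'][220:360,370:510],None,fx=4,fy=4,interpolation=2)[:,:,::-1])
E
```

```text
5.65 [ 0.60736178 -0.18455376  0.10258958] [[  52.33470389 -133.02168204]] [ 0.37634376 -1.39598725  0.01519132] [-0.09315752  0.00903419 -0.00279823] 0.11594719636460037
```

View pics/s3c.png

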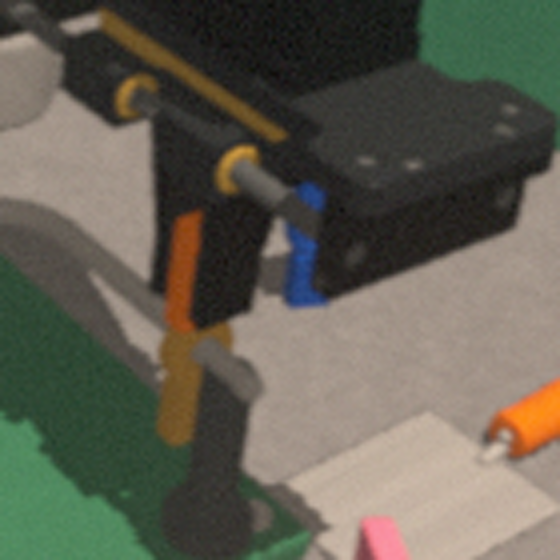

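View pics/w3.png

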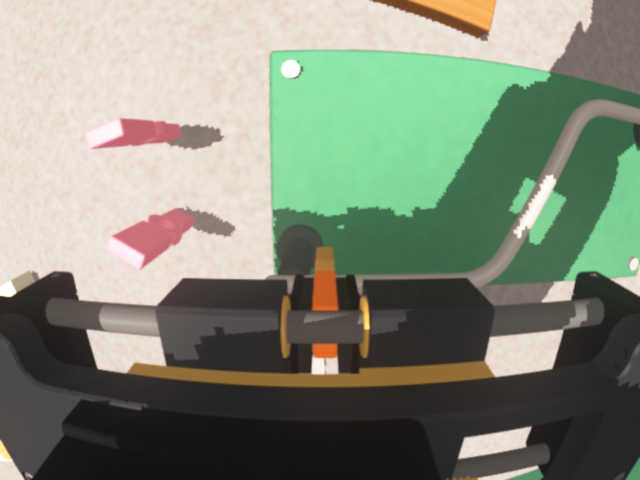

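The tab is gripped (opening 0.116, or 10 mm). I'll lift the ring 1.7 mm to centre it on the rod and check the force.

Emit:
{"op": "send_rows", "data": {"moves": [0,0,0,0,0,0.09,-1,0,0,0,0,0,0.08,-1,0,0,0,0,0,0,-1,0,0,0,0,0,0,-1,0,0,0,0,0,0,-1]}}

```text
time_s: 6.15
position: [0.6072, -0.1844, 0.1041]
tcp_rot: [[-0.985, 0.173, -0.0], [0.173, 0.985, 0.0], [0.0, 0.0, -1.0]]
force: [0.0, -0.4, -1.0]
opening: 0.112
```

```bash
python3 - <<'E'
from h import *
F=[];M=[];P=[]
for i in range(8):
    s=read_state(); F.append(s['force']);M.append(s['moment']);P.append(s['position']); capture('top')
print(s['time_s'],np.mean(F,0),np.std(F,0),np.mean(M,0),np.mean(P,0),np.std(P,0)*1000,loc(np.mean(P,0)))
# rows
def rows(ss):
    pr=rod(ss[0])
    for s in ss[1:]:
        q=rod(s); d=(W([q[:2]])-W([pr[:2]]))[0]*100
        print([0,0,round(q[2]-pr[2],1),round(d[0],2),round(d[1],2),0,-1], 's',s,np.round(q,1)); pr=q
rows([17,47,77,87]); print(150+YM-28-T,RB*A)
E
```

```text
6.5 [ 0.0185461   0.16662579 -1.39721059] [0.391238   0.45738222 0.38144755] [ 0.0078369  -0.00990487 -0.00952115] [ 0.60728705 -0.18441016  0.1041995 ] [0.03397736 0.02560994 0.04049996] [[  52.23632933 -132.89312578]]
[0, 0, 0, np.float64(0.52), np.float64(2.96), 0, -1] s 47 [  52.9 -103.     0. ]
[0, 0, 0, np.float64(0.52), np.float64(2.96), 0, -1] s 77 [ 52.9 -73.    0. ]
[0, 0, 0, np.float64(0.17), np.float64(0.99), 0, -1] s 87 [ 52.9 -63.    0. ]
90.08090910492415 32.306044454415044
```

Fz is −1.4 N with almost no lateral force. That is just the gauge's weight, so the ring floats free on the rod. I'll slide along the first straight.

Emit:
{"op": "send_rows", "data": {"moves": [0,0,0,0.052,0.296,0,-1,0,0,0,0.052,0.296,0,-1,0,0,0,0.052,0.296,0,-1,0,0,0,0.052,0.296,0,-1,0,0,0,0.052,0.296,0,-1,0,0,0,0.052,0.296,0,-1,0,0,0,0.052,0.296,0,-1,0,0,0,0.052,0.296,0,-1,0,0,0,0.052,0.296,0,-1,0,0,0,0.052,0.296,0,-1,0,0,0,0.052,0.296,0,-1,0,0,0,0.052,0.296,0,-1]}}

```text
time_s: 7.75
position: [0.6136, -0.1487, 0.1043]
tcp_rot: [[-0.985, 0.173, 0.0], [0.173, 0.985, 0.0], [-0.0, 0.0, -1.0]]
force: [-0.0, -0.4, -0.9]
opening: 0.114
```

```bash
cat >> h.py <<'E'
def avg(n=5):
    F=[];M=[];P=[]
    for i in range(n):
        s=read_state(); F.append(s['force']);M.append(s['moment']);P.append(s['position']); 
        if i<n-1: capture('top')
    p=np.mean(P,0); T=s['tcp_rot']
    print('t',round(s['time_s'],2),'F',np.mean(F,0).round(2),'Flocal',(np.mean(F,0)[:2]@R2).round(2),'M',np.mean(M,0).round(3),'P',p.round(4),'lastP',np.round(s['position'],4),'raw',loc(s['position']).round(2),'yaw',round(float(np.degrees(np.arctan2(-T[0][1],T[1][1]))),2),'rel',round(float(np.degrees(np.arctan2(-T[0][1],T[1][1])))+9.93,2),'op',round(s['opening'],3),'q6',s['joint_positions'][5])
E
python3 -c "
from h import *
avg()"
```

```text
t 7.95 F [ 0.2   0.04 -1.29] Flocal [0.19 0.07] M [0.009 0.007 0.018] P [ 0.6136 -0.1486  0.1042] lastP [ 0.6136 -0.1489  0.1042] raw [[ 52.32 -96.79]] yaw -9.95 rel -0.02 op 0.109 q6 -103.80350129636821
```

Emit:
{"op": "send_rows", "data": {"moves": [0,0,0,0.052,0.296,0,-1,0,0,0,0.052,0.296,0,-1,0,0,0,0.052,0.296,0,-1,0,0,0,0.052,0.296,0,-1,0,0,0,0.052,0.296,0,-1,0,0,0,0.052,0.296,0,-1,0,0,0,0.052,0.296,0,-1,0,0,0,0.052,0.296,0,-1,0,0,0,0.052,0.296,0,-1,0,0,0,0.052,0.296,0,-1,0,0,0,0.052,0.296,0,-1,0,0,0,0,0,0,-1,0,0,0,0,0,0,-1]}}

```text
time_s: 9.25
position: [0.6193, -0.1163, 0.1042]
tcp_rot: [[-0.985, 0.173, -0.0], [0.173, 0.985, -0.0], [0.0, -0.0, -1.0]]
force: [-0.3, -0.6, -1.4]
opening: 0.114
```

```bash
cat >> h.py <<'E'
def rows(ss):
    pr=rod(ss[0]); out=[]
    for s in ss[1:]:
        q=rod(s); d=(W([q[:2]])-W([pr[:2]]))[0]*100
        out.append(f'0, 0, {q[2]-pr[2]:.1f}, {d[0]:.3f}, {d[1]:.3f}, 0, -1'); pr=q
    print(',\n'.join(out)); print(np.round(pr,2))
E
python3 -c "
from h import *
avg();rows(np.arange(86,126.1,2))"
```

```text
t 9.45 F [-0.36 -0.09 -1.27] Flocal [-0.34 -0.15] M [ 0.006 -0.004 -0.033] P [ 0.6193 -0.1164  0.1043] lastP [ 0.6193 -0.1165  0.1043] raw [[ 52.35 -63.98]] yaw -9.98 rel -0.05 op 0.112 q6 -100.82214095494372
0, 0, 0.0, 0.034, 0.197, 0, -1,
0, 0, 0.0, 0.034, 0.197, 0, -1,
0, 0, 3.7, 0.028, 0.198, 0, -1,
0, 0, 3.8, 0.015, 0.199, 0, -1,
0, 0, 3.8, 0.002, 0.200, 0, -1,
0, 0, 3.8, -0.011, 0.200, 0, -1,
0, 0, 3.8, -0.025, 0.198, 0, -1,
0, 0, 3.8, -0.038, 0.196, 0, -1,
0, 0, 3.8, -0.051, 0.193, 0, -1,
0, 0, 3.8, -0.064, 0.190, 0, -1,
0, 0, 3.8, -0.076, 0.185, 0, -1,
0, 0, 3.8, -0.088, 0.179, 0, -1,
0, 0, 3.8, -0.100, 0.173, 0, -1,
0, 0, 3.8, -0.111, 0.166, 0, -1,
0, 0, 3.8, -0.122, 0.158, 0, -1,
0, 0, 3.8, -0.132, 0.150, 0, -1,
0, 0, 3.8, -0.142, 0.141, 0, -1,
0, 0, 3.8, -0.151, 0.131, 0, -1,
0, 0, 0.7, -0.157, 0.124, 0, -1,
0, 0, 0.0, -0.157, 0.124, 0, -1
[ 33.94 -31.79  61.7 ]
```

Emit:
{"op": "send_rows", "data": {"moves": [0,0,0,0.034,0.197,0,-1,0,0,0,0.034,0.197,0,-1,0,0,3.7,0.028,0.198,0,-1,0,0,3.8,0.015,0.199,0,-1,0,0,3.8,0.002,0.2,0,-1,0,0,3.8,-0.011,0.2,0,-1,0,0,3.8,-0.025,0.198,0,-1,0,0,0,0,0,0,-1]}}

```text
time_s: 10.25
position: [0.62, -0.102, 0.1042]
tcp_rot: [[-0.988, -0.156, -0.0], [-0.156, 0.988, 0.0], [0.0, 0.0, -1.0]]
force: [0.3, 0.1, -1.6]
opening: 0.116
```

```bash
python3 -c "
from h import *
avg();print(rod(100))"
```

```text
t 10.45 F [-0.2   0.06 -1.32] Flocal [-0.21  0.02] M [0.05  0.04  0.002] P [ 0.6201 -0.1023  0.1043] lastP [ 0.6201 -0.1025  0.1043] raw [[ 50.77 -50.03]] yaw 8.88 rel 18.81 op 0.111 q6 -118.43740039798026
(np.float64(51.27507828820177), np.float64(-50.17974121768876), np.float64(18.94406816314962))
```

Still free. I'll continue round the first bend.

Emit:
{"op": "send_rows", "data": {"moves": [0,0,3.8,-0.038,0.196,0,-1,0,0,3.8,-0.051,0.193,0,-1,0,0,3.8,-0.064,0.19,0,-1,0,0,3.8,-0.076,0.185,0,-1,0,0,3.8,-0.088,0.179,0,-1,0,0,0,0,0,0,-1]}}

```text
time_s: 11.05
position: [0.6167, -0.0929, 0.1042]
tcp_rot: [[-0.884, -0.468, -0.0], [-0.468, 0.884, 0.0], [0.0, 0.0, -1.0]]
force: [0.1, -0.7, -1.1]
opening: 0.109
```

```bash
python3 -c "
from h import *
avg();print(rod(110))"
```

```text
t 11.25 F [-0.18 -0.21 -1.57] Flocal [-0.14 -0.23] M [0.055 0.055 0.002] P [ 0.6169 -0.0931  0.1043] lastP [ 0.617  -0.0932  0.1043] raw [[ 46.07 -41.42]] yaw 27.86 rel 37.79 op 0.115 q6 -136.69409681019167
(np.float64(46.526563765976384), np.float64(-41.43164962776545), np.float64(38.042661334177055))
```

Emit:
{"op": "send_rows", "data": {"moves": [0,0,3.8,-0.1,0.173,0,-1,0,0,3.8,-0.111,0.166,0,-1,0,0,3.8,-0.122,0.158,0,-1,0,0,3.8,-0.132,0.15,0,-1,0,0,3.8,-0.142,0.141,0,-1,0,0,3.8,-0.151,0.131,0,-1,0,0,0.9,-0.157,0.124,0,-1,0,0,0,-0.157,0.124,0,-1,0,0,0,0,0,0,-1]}}

```text
time_s: 12.15
position: [0.6059, -0.0812, 0.1042]
tcp_rot: [[-0.622, -0.783, -0.0], [-0.783, 0.622, 0.0], [0.0, 0.0, -1.0]]
force: [-0.2, 0.1, -0.8]
opening: 0.113
```

```bash
python3 -c "
from h import *
avg(8);print(rod(126));c=capture('wrist');save(c,'w4');c=capture('side');save(c,'s4')
rows(np.arange(126,153,3))"
```

```text
t 12.5 F [ 0.16  0.09 -1.47] Flocal [0.15 0.12] M [0.067 0.049 0.012] P [ 0.6062 -0.0814  0.1043] lastP [ 0.6062 -0.0814  0.1043] raw [[ 33.46 -31.65]] yaw 51.62 rel 61.55 op 0.117 q6 -159.72373272816844
(np.float64(33.94144070323476), np.float64(-31.791867573544053), np.float64(61.7))
0, 0, 0.0, -0.236, 0.186, 0, -1,
0, 0, 0.0, -0.236, 0.186, 0, -1,
0, 0, 0.0, -0.236, 0.186, 0, -1,
0, 0, 0.0, -0.236, 0.186, 0, -1,
0, 0, 0.0, -0.236, 0.186, 0, -1,
0, 0, 0.0, -0.236, 0.186, 0, -1,
0, 0, 0.0, -0.236, 0.186, 0, -1,
0, 0, 0.0, -0.236, 0.186, 0, -1
[ 12.81 -20.41  61.7 ]
```

View pics/w4.png

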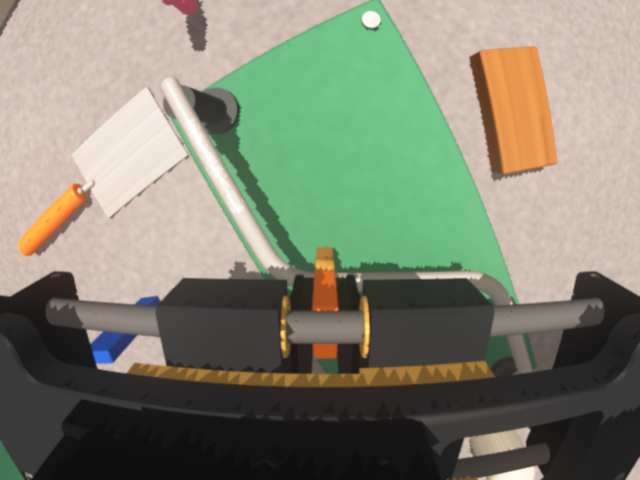

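The ring is round corner one and on the slant, still free. Joint 6 is at −159.7° and will move away from its limit as the ring goes along.

Emit:
{"op": "send_rows", "data": {"moves": [0,0,0,-0.236,0.186,0,-1,0,0,0,-0.236,0.186,0,-1,0,0,0,-0.236,0.186,0,-1,0,0,0,-0.236,0.186,0,-1,0,0,0,-0.236,0.186,0,-1,0,0,0,-0.236,0.186,0,-1,0,0,0,-0.236,0.186,0,-1,0,0,0,-0.236,0.186,0,-1,0,0,0,-0.236,0.186,0,-1,0,0,0,-0.236,0.186,0,-1,0,0,0,0,0,0,-1]}}

```text
time_s: 13.7
position: [0.582, -0.0624, 0.1042]
tcp_rot: [[-0.62, -0.784, -0.001], [-0.784, 0.62, 0.0], [0.0, 0.001, -1.0]]
force: [-0.2, -0.5, -2.4]
opening: 0.113
```

```bash
python3 -c "
from h import *
avg(8);print(rod(156))"
```

```text
t 14.05 F [ 0.26 -0.27 -1.77] Flocal [ 0.3  -0.22] M [0.05  0.084 0.002] P [ 0.5826 -0.0628  0.1043] lastP [ 0.5827 -0.0629  0.1042] raw [[  7.05 -17.4 ]] yaw 51.63 rel 61.56 op 0.112 q6 -158.70253748506653
(np.float64(7.527120097959898), np.float64(-17.569221302130565), np.float64(61.7))
```

Emit:
{"op": "send_rows", "data": {"moves": [0,0,0,-0.236,0.186,0,-1,0,0,0,-0.236,0.186,0,-1,0,0,0,-0.236,0.186,0,-1,0,0,0,-0.236,0.186,0,-1,0,0,0,-0.236,0.186,0,-1,0,0,0,-0.236,0.186,0,-1,0,0,0,-0.236,0.186,0,-1,0,0,0,-0.236,0.186,0,-1,0,0,0,0,0,0,-1]}}

```text
time_s: 14.95
position: [0.5631, -0.0475, 0.1042]
tcp_rot: [[-0.621, -0.784, -0.001], [-0.784, 0.621, 0.0], [0.0, 0.001, -1.0]]
force: [-0.2, 0.1, -1.3]
opening: 0.111
```

```bash
python3 -c "
from h import *
avg(8);print(rod(180))"
```

```text
t 15.3 F [-0.08  0.06 -1.38] Flocal [-0.09  0.04] M [0.052 0.063 0.005] P [ 0.5637 -0.0479  0.1043] lastP [ 0.5638 -0.048   0.1043] raw [[-14.07  -6.03]] yaw 51.63 rel 61.56 op 0.112 q6 -157.80474348208344
(np.float64(-13.604336386259988), np.float64(-6.191104284999778), np.float64(61.7))
```

Emit:
{"op": "send_rows", "data": {"moves": [0,0,0,-0.236,0.186,0,-1,0,0,0,-0.236,0.186,0,-1,0,0,0,-0.236,0.186,0,-1,0,0,0,-0.236,0.186,0,-1,0,0,0,-0.236,0.186,0,-1,0,0,0,-0.236,0.186,0,-1,0,0,0,-0.236,0.186,0,-1,0,0,0,0,0,0,-1]}}

```text
time_s: 16.1
position: [0.5466, -0.0345, 0.1042]
tcp_rot: [[-0.62, -0.784, -0.001], [-0.784, 0.62, 0.0], [0.0, 0.001, -1.0]]
force: [-0.2, 0.4, -0.3]
opening: 0.108
```

```bash
python3 -c "
from h import *
avg(8);print(rod(201));rows(np.arange(201,242,2))"
```

```text
t 16.45 F [-0.18 -0.06 -1.38] Flocal [-0.17 -0.09] M [ 0.059  0.058 -0.012] P [ 0.5472 -0.0349  0.1043] lastP [ 0.5473 -0.035   0.1043] raw [[-32.6    3.96]] yaw 51.63 rel 61.56 op 0.12 q6 -156.96098737611024
(np.float64(-32.09436080995239), np.float64(3.764748104989664), np.float64(61.7))
0, 0, 0.0, -0.157, 0.124, 0, -1,
0, 0, -0.6, -0.157, 0.124, 0, -1,
0, 0, -3.8, -0.151, 0.131, 0, -1,
0, 0, -3.8, -0.142, 0.140, 0, -1,
0, 0, -3.8, -0.133, 0.150, 0, -1,
0, 0, -3.8, -0.122, 0.158, 0, -1,
0, 0, -3.8, -0.112, 0.166, 0, -1,
0, 0, -3.8, -0.100, 0.173, 0, -1,
0, 0, -3.8, -0.089, 0.179, 0, -1,
0, 0, -3.8, -0.076, 0.185, 0, -1,
0, 0, -3.8, -0.064, 0.189, 0, -1,
0, 0, -3.8, -0.051, 0.193, 0, -1,
0, 0, -3.8, -0.038, 0.196, 0, -1,
0, 0, -3.8, -0.025, 0.198, 0, -1,
0, 0, -3.8, -0.012, 0.200, 0, -1,
0, 0, -3.8, 0.002, 0.200, 0, -1,
0, 0, -3.8, 0.015, 0.199, 0, -1,
0, 0, -3.8, 0.028, 0.198, 0, -1,
0, 0, 0.0, 0.034, 0.197, 0, -1,
0, 0, 0.0, 0.034, 0.197, 0, -1
[-51.1   35.94   0.  ]
```

Emit:
{"op": "send_rows", "data": {"moves": [0,0,0,-0.157,0.124,0,-1,0,0,-0.6,-0.157,0.124,0,-1,0,0,-3.8,-0.151,0.131,0,-1,0,0,-3.8,-0.142,0.14,0,-1,0,0,-3.8,-0.133,0.15,0,-1,0,0,-3.8,-0.122,0.158,0,-1,0,0,0,0,0,0,-1]}}

```text
time_s: 17.15
position: [0.538, -0.0263, 0.1042]
tcp_rot: [[-0.811, -0.585, -0.001], [-0.585, 0.811, 0.0], [0.0, 0.001, -1.0]]
force: [-0.1, 1.0, -1.9]
opening: 0.111
```

```bash
python3 -c "
from h import *
avg(6);print(rod(213))"
```

```text
t 17.4 F [-0.06  0.21 -1.6 ] Flocal [-0.09  0.19] M [ 0.05   0.05  -0.005] P [ 0.5384 -0.0265  0.1042] lastP [ 0.5386 -0.0267  0.1042] raw [[-42.58  10.66]] yaw 35.87 rel 45.8 op 0.111 q6 -140.5781778245352
(np.float64(-42.02101289310898), np.float64(10.41557670390614), np.float64(45.78582269997885))
```

Emit:
{"op": "send_rows", "data": {"moves": [0,0,-3.8,-0.112,0.166,0,-1,0,0,-3.8,-0.1,0.173,0,-1,0,0,-3.8,-0.089,0.179,0,-1,0,0,-3.8,-0.076,0.185,0,-1,0,0,-3.8,-0.064,0.189,0,-1,0,0,0,0,0,0,-1]}}

```text
time_s: 18.0
position: [0.534, -0.0175, 0.1042]
tcp_rot: [[-0.957, -0.29, -0.0], [-0.29, 0.957, 0.0], [0.0, 0.0, -1.0]]
force: [0.1, 0.2, -1.6]
opening: 0.112
```

```bash
python3 -c "
from h import *
avg(6);print(rod(223))"
```

```text
t 18.25 F [ 0.09  0.1  -1.71] Flocal [0.07 0.11] M [0.051 0.016 0.013] P [ 0.5342 -0.0177  0.1043] lastP [ 0.5342 -0.0178  0.1043] raw [[-48.46  18.6 ]] yaw 16.88 rel 26.81 op 0.113 q6 -120.76768401335647
(np.float64(-47.90488406669894), np.float64(18.444123063370533), np.float64(26.687229528951445))
```

Emit:
{"op": "send_rows", "data": {"moves": [0,0,-3.8,-0.051,0.193,0,-1,0,0,-3.8,-0.038,0.196,0,-1,0,0,-3.8,-0.025,0.198,0,-1,0,0,-3.8,-0.012,0.2,0,-1,0,0,-3.8,0.002,0.2,0,-1,0,0,-3.8,0.015,0.199,0,-1,0,0,-3.9,0.028,0.198,0,-1,0,0,0,0.034,0.197,0,-1,0,0,0,0.034,0.197,0,-1,0,0,0,0,0,0,-1]}}

```text
time_s: 19.25
position: [0.534, 0.0003, 0.1042]
tcp_rot: [[-0.985, 0.17, 0.0], [0.17, 0.985, -0.0], [-0.0, -0.0, -1.0]]
force: [-0.2, 0.4, -1.5]
opening: 0.113
```

```bash
python3 -c "
from h import *
avg(6);print(rod(241))
for n in ('wrist','side','top'): c=capture(n);save(c,n[0]+'5')
import cv2
c=capture('side');cv2.imwrite('pics/s5c.png',cv2.resize(c['pixels'][200:330,210:350],None,fx=4,fy=4,interpolation=2)[:,:,::-1])"
```

```text
t 19.5 F [-0.02  0.01 -1.31] Flocal [-0.02  0.  ] M [-0.007  0.008  0.008] P [5.340e-01 1.000e-04 1.042e-01] lastP [0.534  0.     0.1042] raw [[-51.76  36.14]] yaw -9.85 rel 0.08 op 0.112 q6 -92.13994980642404
(np.float64(-51.100738664842815), np.float64(35.94431836179504), 0)
```

View pics/w5.png

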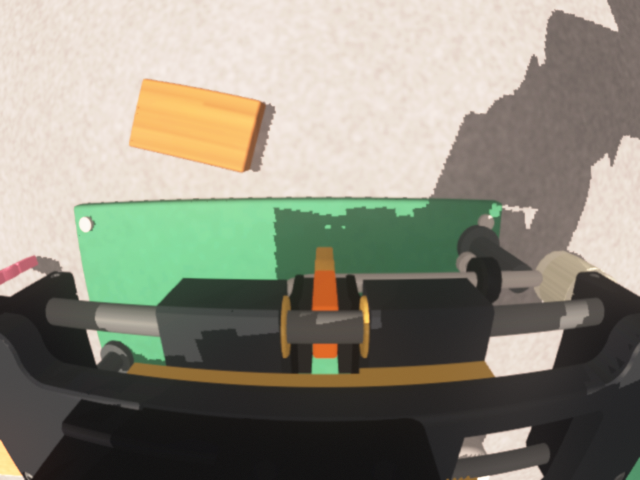

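View pics/s5c.png

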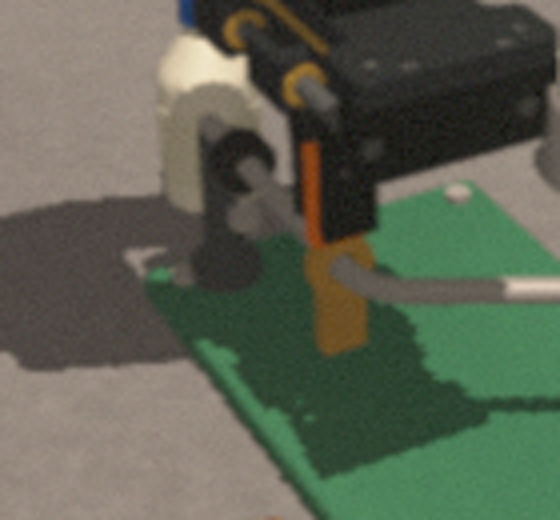

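Both corners are passed with no contact force. I'll follow the last straight to about 10 mm before the stop (face estimated at raw y ≈ 119), then creep.

Emit:
{"op": "send_rows", "data": {"moves": [0,0,0,0.052,0.296,0,-1,0,0,0,0.052,0.296,0,-1,0,0,0,0.052,0.296,0,-1,0,0,0,0.052,0.296,0,-1,0,0,0,0.052,0.296,0,-1,0,0,0,0.052,0.296,0,-1,0,0,0,0.052,0.296,0,-1,0,0,0,0.052,0.296,0,-1,0,0,0,0.052,0.296,0,-1,0,0,0,0.052,0.296,0,-1,0,0,0,0.052,0.296,0,-1,0,0,0,0.052,0.296,0,-1,0,0,0,0,0,0,-1]}}

```text
time_s: 21.0
position: [0.5403, 0.036, 0.1042]
tcp_rot: [[-0.985, 0.171, 0.0], [0.171, 0.985, 0.0], [-0.0, 0.0, -1.0]]
force: [-0.6, 0.1, -1.6]
opening: 0.117
```

```bash
python3 -c "
from h import *
avg(6);print(rod(277))
c=capture('wrist');save(c,'w6')
a=cv2.resize(c['pixels'][220:320,340:480],None,fx=5,fy=5,interpolation=2);cv2.imwrite('pics/w6c.png',a[:,:,::-1]);import pickle;pickle.dump(c,open('w6.pkl','wb'))"
```

```text
t 21.25 F [ 0.1  -0.01 -1.48] Flocal [0.11 0.01] M [-0.011  0.033 -0.02 ] P [0.5402 0.0357 0.1042] lastP [0.5402 0.0355 0.1043] raw [[-51.73  72.17]] yaw -9.87 rel 0.06 op 0.114 q6 -88.19376302966974
(np.float64(-51.100738664842815), np.float64(71.94431836179506), 0)
```

View pics/w6c.png

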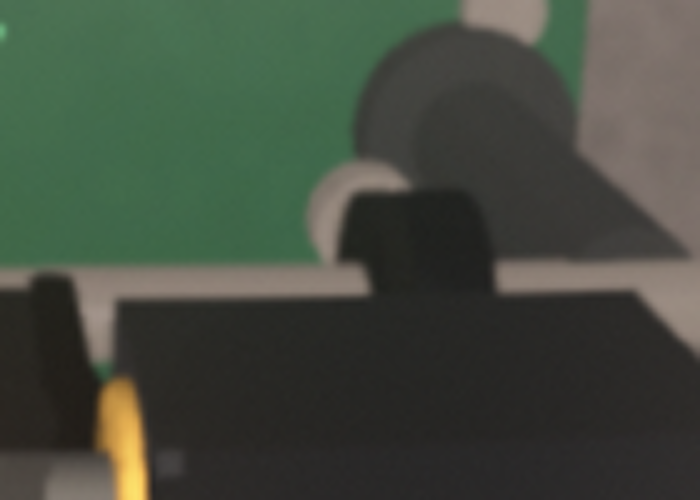

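```bash
python3 -c "
from h import *
import pickle;c=pickle.load(open('w6.pkl','rb'))
print(loc(plane(c,[[413.3,272.5]],.087,True)),loc(plane(c,[[411,258]],.085,True)))"
```

```text
[[-57.53525936 118.60315421]] [[-64.8537347  117.27188868]]
```

Emit:
{"op": "send_rows", "data": {"moves": [0,0,0,0.052,0.296,0,-1,0,0,0,0.052,0.296,0,-1,0,0,0,0.052,0.296,0,-1,0,0,0,0.052,0.296,0,-1,0,0,0,0.052,0.296,0,-1,0,0,0,0.052,0.296,0,-1,0,0,0,0.052,0.296,0,-1,0,0,0,0.052,0.296,0,-1,0,0,0,0.052,0.296,0,-1,0,0,0,0.035,0.197,0,-1,0,0,0,0.035,0.197,0,-1,0,0,0,0,0,0,-1]}}

```text
time_s: 22.5
position: [0.5457, 0.0664, 0.1043]
tcp_rot: [[-0.985, 0.171, 0.0], [0.171, 0.985, 0.0], [-0.0, 0.0, -1.0]]
force: [-0.3, -0.4, -0.9]
opening: 0.111
```

Emit:
{"op": "send_rows", "data": {"moves": [0,0,0,0.017,0.099,0,-1,0,0,0,0.017,0.099,0,-1,0,0,0,0.017,0.099,0,-1,0,0,0,0,0,0,-1]}}

```text
time_s: 22.9
position: [0.5462, 0.0692, 0.1043]
tcp_rot: [[-0.985, 0.171, 0.0], [0.171, 0.985, 0.0], [-0.0, 0.0, -1.0]]
force: [-0.8, 0.4, -1.5]
opening: 0.114
```

```bash
python3 -c "
from h import *
avg(5)"
```

```text
t 23.1 F [-0.39  0.22 -1.27] Flocal [-0.42  0.15] M [-0.017 -0.    -0.009] P [0.5461 0.0692 0.1043] lastP [0.5461 0.0691 0.1042] raw [[-51.75 106.3 ]] yaw -9.87 rel 0.06 op 0.116 q6 -84.54771282254531
```

Emit:
{"op": "send_rows", "data": {"moves": [0,0,0,0.009,0.049,0,-1,0,0,0,0.009,0.049,0,-1,0,0,0,0.009,0.049,0,-1,0,0,0,0.009,0.049,0,-1,0,0,0,0.009,0.049,0,-1,0,0,0,0.009,0.049,0,-1,0,0,0,0.009,0.049,0,-1,0,0,0,0.009,0.049,0,-1]}}

```text
time_s: 23.9
position: [0.5469, 0.0731, 0.1042]
tcp_rot: [[-0.985, 0.171, -0.0], [0.171, 0.985, 0.0], [0.0, 0.0, -1.0]]
force: [0.5, -0.2, -1.5]
opening: 0.113
```

Emit:
{"op": "send_rows", "data": {"moves": [0,0,0,0.005,0.03,0,-1,0,0,0,0.005,0.03,0,-1,0,0,0,0,0,0,-1]}}

```text
time_s: 24.2
position: [0.547, 0.0737, 0.1042]
tcp_rot: [[-0.985, 0.171, -0.0], [0.171, 0.985, 0.0], [0.0, 0.0, -1.0]]
force: [1.3, -0.1, -1.8]
opening: 0.115
```

Emit:
{"op": "send_rows", "data": {"moves": [0,0,0,0.005,0.03,0,-1,0,0,0,0.005,0.03,0,-1,0,0,0,0,0,0,-1]}}

```text
time_s: 24.5
position: [0.5471, 0.0743, 0.1042]
tcp_rot: [[-0.985, 0.171, 0.0], [0.171, 0.985, 0.0], [-0.0, 0.0, -1.0]]
force: [1.1, 0.3, -1.4]
opening: 0.112
```

Emit:
{"op": "send_rows", "data": {"moves": [0,0,0,0.005,0.03,0,-1,0,0,0,0.005,0.03,0,-1,0,0,0,0,0,0,-1]}}

```text
time_s: 24.8
position: [0.5472, 0.0749, 0.1043]
tcp_rot: [[-0.985, 0.171, 0.0], [0.171, 0.985, 0.0], [-0.0, 0.0, -1.0]]
force: [-0.0, -0.5, -1.9]
opening: 0.114
```

Emit:
{"op": "send_rows", "data": {"moves": [0,0,0,0.005,0.03,0,-1,0,0,0,0.005,0.03,0,-1,0,0,0,0,0,0,-1]}}

```text
time_s: 25.1
position: [0.5472, 0.0755, 0.1042]
tcp_rot: [[-0.985, 0.171, -0.0], [0.171, 0.985, 0.0], [0.0, -0.0, -1.0]]
force: [0.1, -0.1, -2.5]
opening: 0.113
```

Emit:
{"op": "send_rows", "data": {"moves": [0,0,0,0.005,0.03,0,-1,0,0,0,0.005,0.03,0,-1,0,0,0,0,0,0,-1]}}

```text
time_s: 25.4
position: [0.5474, 0.0761, 0.1043]
tcp_rot: [[-0.985, 0.171, 0.0], [0.171, 0.985, -0.0], [-0.0, 0.0, -1.0]]
force: [0.9, -0.3, -1.7]
opening: 0.108
```

Emit:
{"op": "send_rows", "data": {"moves": [0,0,0,0.005,0.03,0,-1,0,0,0,0,0,0,-1]}}

```text
time_s: 25.6
position: [0.5474, 0.0764, 0.1042]
tcp_rot: [[-0.985, 0.171, 0.0], [0.171, 0.985, -0.0], [-0.0, -0.0, -1.0]]
force: [0.2, 0.8, -1.7]
opening: 0.11
```

Emit:
{"op": "send_rows", "data": {"moves": [0,0,0,0.005,0.03,0,-1,0,0,0,0,0,0,-1]}}

```text
time_s: 25.8
position: [0.5474, 0.0764, 0.1042]
tcp_rot: [[-0.985, 0.171, -0.0], [0.171, 0.985, -0.001], [0.0, -0.001, -1.0]]
force: [0.4, -0.5, -0.8]
opening: 0.114
```

```bash
python3 -c "
from h import *
avg(6)"
```

```text
t 26.05 F [-0.47 -1.74 -0.95] Flocal [-0.17 -1.8 ] M [-0.325  0.082  0.013] P [0.5474 0.0764 0.1042] lastP [0.5474 0.0764 0.1042] raw [[-51.74 113.7 ]] yaw -9.86 rel 0.07 op 0.113 q6 -83.74311766396876
```

Emit:
{"op": "send_rows", "data": {"moves": [0,0,0,0.003,0.02,0,-1,0,0,0,0,0,0,-1]}}

```text
time_s: 26.25
position: [0.5474, 0.0765, 0.1043]
tcp_rot: [[-0.985, 0.171, -0.0], [0.171, 0.985, -0.001], [0.0, -0.001, -1.0]]
force: [-0.3, -3.9, -0.7]
opening: 0.111
```

```bash
python3 -c "
from h import *
avg(6)"
```

```text
t 26.5 F [-0.49 -4.4  -0.82] Flocal [ 0.28 -4.42] M [-0.779  0.135 -0.013] P [0.5474 0.0765 0.1043] lastP [0.5474 0.0765 0.1043] raw [[-51.75 113.81]] yaw -9.85 rel 0.08 op 0.114 q6 -83.71935158063665
```

Contact: 4.4 N along the rod, about 13 N/mm. I'll step up towards 8 N.

Emit:
{"op": "send_rows", "data": {"moves": [0,0,0,0.003,0.015,0,-1,0,0,0,0,0,0,-1]}}

```text
time_s: 26.7
position: [0.5474, 0.0765, 0.1043]
tcp_rot: [[-0.985, 0.171, -0.0], [0.171, 0.985, -0.001], [0.0, -0.001, -1.0]]
force: [-1.2, -5.9, -0.7]
opening: 0.11
```

```bash
python3 -c "
from h import *
avg(6)"
```

```text
t 26.95 F [-1.31 -5.41 -0.78] Flocal [-0.36 -5.55] M [-1.032  0.172 -0.012] P [0.5474 0.0765 0.1043] lastP [0.5474 0.0765 0.1043] raw [[-51.74 113.8 ]] yaw -9.84 rel 0.09 op 0.114 q6 -83.70487429317767
```

Emit:
{"op": "send_rows", "data": {"moves": [0,0,0,0.003,0.02,0,-1,0,0,0,0,0,0,-1,0,0,0,0,0,0,-1,0,0,0,0,0,0,-1,0,0,0,0,0,0,-1]}}

```text
time_s: 27.45
position: [0.5474, 0.0765, 0.1043]
tcp_rot: [[-0.985, 0.171, -0.0], [0.171, 0.985, -0.001], [0.0, -0.001, -1.0]]
force: [-0.4, -5.9, -0.9]
opening: 0.115
```

```bash
python3 -c "
from h import *
avg(12)"
```

```text
t 28.0 F [-0.92 -5.92 -0.54] Flocal [ 0.11 -5.99] M [-1.128  0.192 -0.005] P [0.5474 0.0765 0.1043] lastP [0.5474 0.0765 0.1043] raw [[-51.71 113.81]] yaw -9.84 rel 0.09 op 0.115 q6 -83.68253715816364
```

Emit:
{"op": "send_rows", "data": {"moves": [0,0,0,0.003,0.02,0,-1,0,0,0,0.003,0.015,0,-1,0,0,0,0,0,0,-1]}}

```text
time_s: 28.3
position: [0.5474, 0.0766, 0.1043]
tcp_rot: [[-0.985, 0.171, -0.001], [0.171, 0.985, -0.002], [0.0, -0.002, -1.0]]
force: [-1.2, -7.9, -1.0]
opening: 0.115
```

```bash
python3 -c "
from h import *
avg(6)"
```

```text
t 28.55 F [-0.97 -7.13 -0.24] Flocal [ 0.27 -7.19] M [-1.329  0.214  0.025] P [0.5474 0.0766 0.1043] lastP [0.5474 0.0766 0.1043] raw [[-51.74 113.83]] yaw -9.82 rel 0.11 op 0.116 q6 -83.64417994584757
```

Emit:
{"op": "send_rows", "data": {"moves": [0,0,0,0.002,0.015,0,-1,0,0,0,0,0,0,-1,0,0,0,0,0,0,-1,0,0,0,0,0,0,-1,0,0,0,0,0,0,-1,0,0,0,0,0,0,-1,0,0,0,0,0,0,-1,0,0,0,0,0,0,-1,0,0,0,0,0,0,-1,0,0,0,0,0,0,-1,0,0,0,0,0,0,-1,0,0,0,0,0,0,-1]}}

```text
time_s: 29.75
position: [0.5474, 0.0766, 0.1043]
tcp_rot: [[-0.985, 0.171, -0.001], [0.171, 0.985, -0.002], [0.0, -0.002, -1.0]]
force: [-0.4, -7.4, -0.4]
opening: 0.11
```

```bash
python3 -c "
from h import *
avg(6)
for n in ('wrist','side'): c=capture(n);save(c,n[0]+'7')
cv2.imwrite('pics/s7c.png',cv2.resize(c['pixels'][190:320,210:350],None,fx=4,fy=4,interpolation=2)[:,:,::-1])"
```

```text
t 30.0 F [-0.97 -7.48 -0.63] Flocal [ 0.33 -7.54] M [-1.415e+00  2.490e-01 -1.000e-03] P [0.5474 0.0766 0.1043] lastP [0.5474 0.0766 0.1043] raw [[-51.73 113.87]] yaw -9.82 rel 0.11 op 0.112 q6 -83.62974829249099
```

View pics/s7c.png

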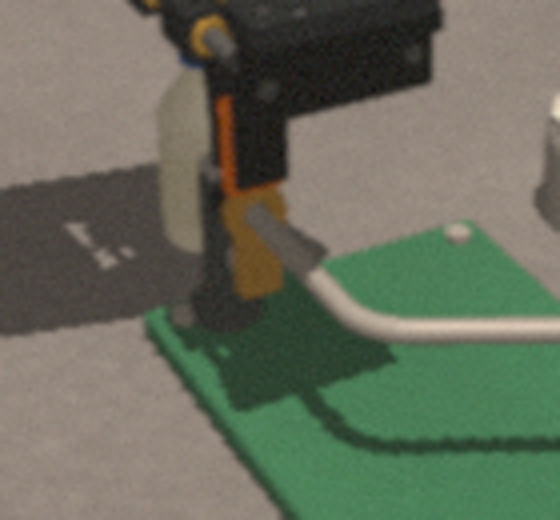

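View pics/w7.png

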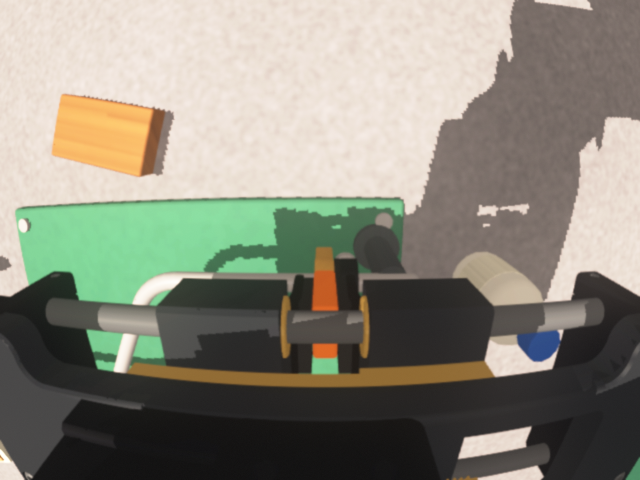

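The ring was held at about 7.5 N for over 1.5 s. I'll ease off to light contact, lower the 1.7 mm so it hangs, and measure before opening.

Emit:
{"op": "send_rows", "data": {"moves": [0,0,0,-0.005,-0.03,0,-1,0,0,0,-0.003,-0.015,0,-1,0,0,0,0,0,0,-1]}}

```text
time_s: 30.4
position: [0.5474, 0.0765, 0.1043]
tcp_rot: [[-0.985, 0.171, -0.0], [0.171, 0.985, -0.001], [0.0, -0.001, -1.0]]
force: [-1.3, -5.6, -0.6]
opening: 0.109
```

```bash
python3 -c "
from h import *
avg(5); import pickle
t=pickle.load(open('top0.pkl','rb'))
print('bottle cap',plane(t,[[205,236]],.110))"
```

```text
t 30.6 F [-0.98 -5.73 -0.87] Flocal [ 0.02 -5.81] M [-1.168  0.188 -0.021] P [0.5474 0.0765 0.1042] lastP [0.5474 0.0765 0.1042] raw [[-51.75 113.81]] yaw -9.84 rel 0.09 op 0.11 q6 -83.67602857597458
bottle cap [[0.5992189  0.19157187 0.11      ]]
```

Emit:
{"op": "send_rows", "data": {"moves": [0,0,0,-0.007,-0.04,0,-1,0,0,0,-0.007,-0.04,0,-1,0,0,0,0,0,0,-1]}}

```text
time_s: 30.9
position: [0.5474, 0.0765, 0.1042]
tcp_rot: [[-0.985, 0.171, 0.0], [0.171, 0.985, 0.0], [-0.0, 0.0, -1.0]]
force: [-1.0, -2.5, -0.5]
opening: 0.111
```

```bash
python3 -c "
from h import *
avg(5)"
```

```text
t 31.1 F [-0.98 -3.87 -0.59] Flocal [-0.29 -3.98] M [-0.797  0.131 -0.   ] P [0.5474 0.0765 0.1043] lastP [0.5474 0.0765 0.1043] raw [[-51.72 113.76]] yaw -9.86 rel 0.07 op 0.114 q6 -83.76329064326242
```

Now I'll ease off a little more and lower the ring onto the rod.

Emit:
{"op": "send_rows", "data": {"moves": [0,0,0,-0.007,-0.04,0,-1,0,0,0,0,0,-0.05,-1,0,0,0,0,0,-0.05,-1,0,0,0,0,0,-0.05,-1,0,0,0,0,0,0,-1,0,0,0,0,0,0,-1]}}

```text
time_s: 31.7
position: [0.5475, 0.0764, 0.1027]
tcp_rot: [[-0.985, 0.172, 0.0], [0.172, 0.985, 0.0], [-0.0, 0.001, -1.0]]
force: [0.5, -1.2, -0.7]
opening: 0.116
```

```bash
python3 -c "
from h import *
avg(5)"
```

```text
t 31.9 F [ 0.38 -0.62 -1.19] Flocal [ 0.48 -0.55] M [-0.116 -0.033  0.014] P [0.5475 0.0764 0.1027] lastP [0.5474 0.0764 0.1027] raw [[-51.72 113.65]] yaw -9.88 rel 0.05 op 0.111 q6 -83.8063725464016
```

Emit:
{"op": "send_rows", "data": {"moves": [0,0,0,0,0,0,-0.7,0,0,0,0,0,0,-0.6,0,0,0,0,0,0,-0.5,0,0,0,0,0,0,-0.4,0,0,0,0,0,0,-0.4]}}

```text
time_s: 32.4
position: [0.5474, 0.0761, 0.1028]
tcp_rot: [[-0.985, 0.171, 0.0], [0.171, 0.985, 0.0], [-0.0, 0.0, -1.0]]
force: [-0.5, -0.3, -0.5]
opening: 0.283
```

```bash
python3 -c "
from h import *
avg(5)
for n in ('wrist','side'): c=capture(n);save(c,n[0]+'8')
cv2.imwrite('pics/s8c.png',cv2.resize(c['pixels'][190:320,210:350],None,fx=4,fy=4,interpolation=2)[:,:,::-1])"
```

```text
t 32.6 F [-0.41  0.14  0.15] Flocal [-0.42  0.06] M [ 0.005 -0.018 -0.018] P [0.5473 0.0761 0.1028] lastP [0.5473 0.0761 0.1028] raw [[-51.75 113.35]] yaw -9.87 rel 0.06 op 0.299 q6 -83.80800615251096
```

View pics/s8c.png

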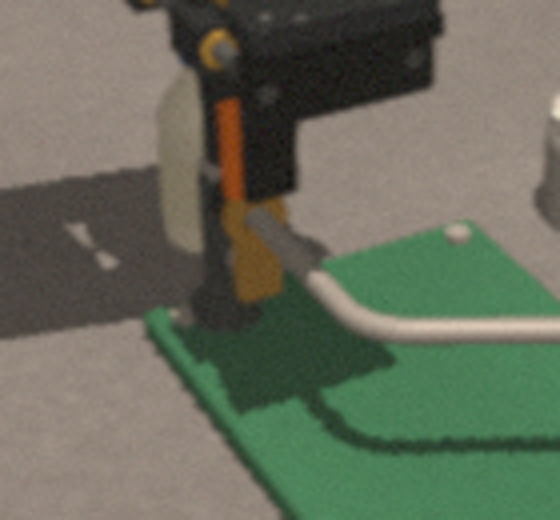

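View pics/w8.png

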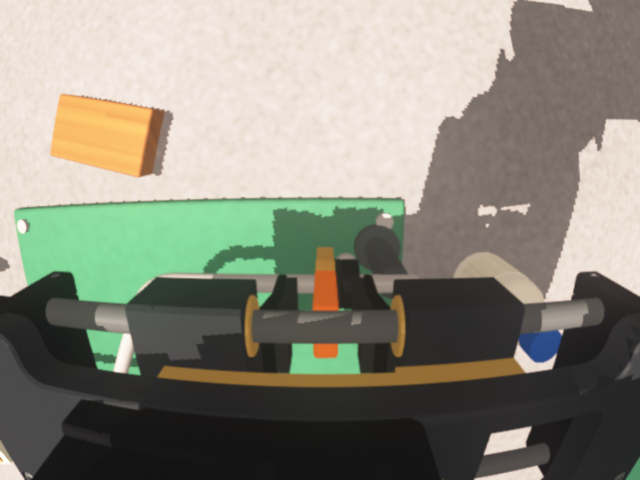

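The ring is released. It hangs upright, and the fingers are clear on both sides. I'll raise straight up and check again.

Emit:
{"op": "send_rows", "data": {"moves": [0,0,0,0,0,0.5,-0.4,0,0,0,0,0,1,-0.4,0,0,0,0,0,1.5,-0.4,0,0,0,0,0,2,-0.4,0,0,0,0,0,2,-0.4,0,0,0,0,0,2,-0.4,0,0,0,0,0,2,-0.4,0,0,0,0,0,2,-0.4,0,0,0,0,0,0,-0.4,0,0,0,0,0,0,-0.4,0,0,0,0,0,0,-0.4,0,0,0,0,0,0,-0.4]}}

```text
time_s: 33.9
position: [0.5465, 0.0761, 0.2316]
tcp_rot: [[-0.985, 0.171, -0.003], [0.171, 0.985, 0.0], [0.003, -0.0, -1.0]]
force: [0.1, 0.5, 0.4]
opening: 0.301
```

```bash
python3 -c "
from h import *
avg(3)
for n in ('wrist','side'):
    c=capture(n);save(c,n[0]+'9')
cv2.imwrite('pics/s9c.png',cv2.resize(c['pixels'][190:320,210:350],None,fx=4,fy=4,interpolation=2)[:,:,::-1])"
```

```text
t 34.0 F [-0.02  0.23  0.09] Flocal [-0.05  0.22] M [ 0.006  0.036 -0.001] P [0.5467 0.0761 0.2317] lastP [0.5468 0.0761 0.2318] raw [[-52.24 113.27]] yaw -9.87 rel 0.06 op 0.298 q6 -83.80615796561604
```

View pics/s9c.png

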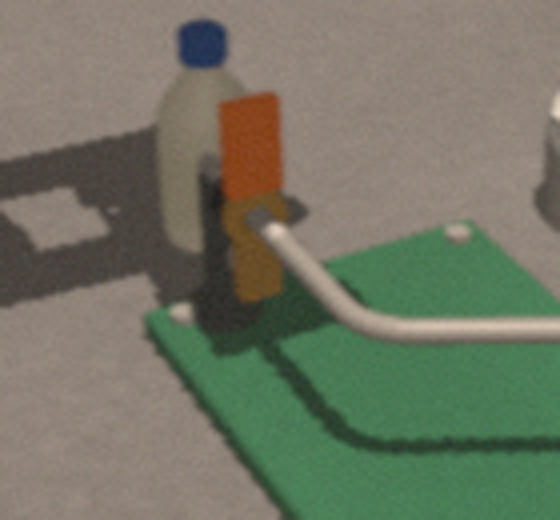

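View pics/w9.png

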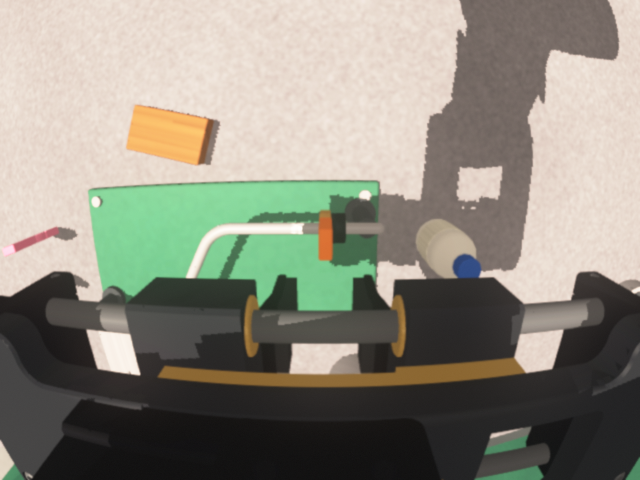

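The wrist view shows the upright tab at (325,235) right against the stop at (338,228). The side crop shows it upright. One last measurement, then I'll hand in.

```bash
python3 -c "
from h import *
c=capture('wrist'); h=cv2.cvtColor(c['pixels'],cv2.COLOR_RGB2HSV)
m=cv2.inRange(h,(3,150,90),(16,255,255));m[:205]=0;m[265:]=0;m[:,:310]=0;m[:,345:]=0
k=max(cv2.findContours(m,0,2)[0],key=cv2.contourArea);x,y,w,hh=cv2.boundingRect(k);print(x,y,w,hh)
print('tab top',loc(plane(c,[[x+w/2-.5,y+hh-13]],.1373,True)))
print('bottle cap',plane(c,[[467,266]],.11,True))
hand_in()"
```

```text
319 216 14 44
tab top [[-49.2200291  114.14438915]]
bottle cap [[0.59521558 0.19069718 0.11      ]]
the job is handed in; nothing more can be done
```

I slid the ring along the rod and round both corners to the stop, pressed it home, let it go, and handed the job in at about 34 s of the 72 s. I don't know the verdict, since `hand_in` reports none.

- **Sliding:** I gripped the orange tab, lifted the ring 1.7 mm to centre it on the rod, and moved it along the path measured from the cameras. At every stop on the way the force reading showed only the gauge's weight (about 1.4 N) and under 0.5 N sideways.
- **Pressing:** Contact with the stop came within about 1 mm of where the cameras put it. I pressed at about 7.2–7.5 N for about 1.5 s. The averaged readings stayed between 4 and 8 N from first firm contact until I eased off.
- **Release:** I eased the push to about 0.5 N, lowered the ring until it hung on the rod, opened the fingers and raised the arm clear. The tool force then read about zero.

**Last checks:**
- The tab is upright, touching or nearly touching the stop. Its measured place along the rod was 114.1 mm, against 113.8 mm at contact, which agrees within camera accuracy.
- Across the rod that same camera point read about 2.5 mm off. That is from a roughly picked pixel on the tab's top, and I did not resolve it further.
- The bottle cap measures within about 4 mm of its first reading. In the last pictures the bottle and block look unmoved, and the arm never came near the ink tin or knife. I measured none of these three.

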